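# Set the frame joiner's fence and shut its nail magazine

### The job

Get the bench frame joiner ready for the next frame: turn its handwheel until the yellow fence pointer lines up with the red index on the scale (the green one belongs to another moulding), and slide the steel cover fully shut over the V-nail magazine. Shift the fence only through the handwheel, never by pushing the fence or its pointer, and leave the frame weight, brass clip, glazing tool and mallet where they lie.

Things in the scene. Friction and masses are not known exactly. Their poses are not given: they have to be found in the camera images.
- joiner: Bench-top frame joiner, fixed to the bench: blue housing, aluminium deck whose top is 100 mm above the bench, spanning x -215 to 225, y -220 to 220 mm of this frame. Origin on the bench under it; x points from its front (robot side) to its back, y to its left, z up. Magazine slot in the deck at x -125 to -5, y -21 to 21. Lever at the right rear flank, up to z 293, outside y -218.
- clamp_pad (a point): Centre of the underside of the joiner's fixed clamp pad (black rubber, 34 mm across), 204 mm above the bench, at x 30, y 0 of the joiner. Its blue arm runs from x 10 back to the column at x 165 to 215; arm 38 mm wide, 240 to 272 mm above the bench, clamp knob on it to 302 mm; column 50 x 50 mm, 285 mm tall. Keep clear.
- wheel_axis (a point): Point on the handwheel's upright axis, at the height of the rim's top (132 mm above the bench; the hub rises to 136). It lies at x 20, y 172 mm of the joiner. The wheel is 108 mm across and lies level.
- wheel_handle (a point): Middle of the red upright handle on the handwheel (18 mm in diameter, 131 to 187 mm above the bench; this point at 159 mm). It circles 47 mm from wheel_axis as the wheel turns.
- handwheel (a joint): Angle of the handwheel in rad, 0 to 5, growing counter-clockwise seen from above. Pinion and rack: each rad moves fence and pointer 12 mm along the joiner's x, counter-clockwise to the back (+x), clockwise to the front. About 3 N at the handle turns it; it stays where it is left.
- fence: Steel V fence on its slide: two wings (130 x 12 x 45 mm, tops 146 mm above the bench) spreading forward at 45 degrees, cross bar behind, rack at the left; travels 60 mm along the joiner's x. Origin: apex of the V, at deck height. To be moved by the handwheel only.
- pointer_tip (a point): Tip of the yellow pointer (19 mm wide) that the fence carries over the white scale at the joiner's right rear (scale x 70 to 160, y -192 to -142 mm). It points to the joiner's right (-y); tip 116 mm above the bench, moving along the joiner's x at y -160 mm.
- red_index: Red index (19 x 44 x 14 mm, pointed nib, brass screw) clamped fixed on the scale, nearer its front or its back end. The nib points to the joiner's +y, at the pointer. Origin under the nib's tip, 106 mm above the bench, at y -164 mm of the joiner; axes parallel to the joiner's. The mark: bring pointer_tip to the same x (joiner's axes) as this origin.
- green_index: Green index of the same shape on the same rail, for another moulding; which of the two stands nearer the front differs. Not the mark to use.
- cover (a joint): Opening of the magazine cover in m: 0 fully shut (against its stop), up to 0.080 pulled open towards the front. Slides along the joiner's x; pushing it to the joiner's +x shuts it; about 2.5 N of friction, stays where left.
- cover_tab (a point): Top middle of the finger tab standing on the cover (52 mm wide along the joiner's y, 6 mm thick, 24 mm above the cover, top 128 mm above the bench). Cover: steel plate 130 x 57 x 4 mm, top 104 mm above the bench, between gibs 8 mm tall. With the cover shut this point is at x -60, y 0 of the joiner.
- frame_weight: Blue cast iron frame weight with a bow handle, 120 x 60 x 64 mm, on the bench to the right. Origin under its centre. Leave alone.
- offset_clip: Brass offset clip, 64 x 18 x 12 mm, lying on the left front of the deck. Origin under its centre. Leave alone.
- glazing_tool: Red plastic glazing tool, 146 x 30 x 12 mm, lying on the right front of the deck. Origin under its middle. Leave alone.
- mallet: Hickory mallet, about 290 mm long, head 65 x 110 x 64 mm at its +x end, lying on the bench to the left. Origin under it, about 120 mm from the head's middle. Leave alone.

How it is judged:
By the outcome, as a careful person would: the job done as asked, in the order asked, and still so for the second after the job is handed in, with the robot touching nothing.
It also fails if it takes over 48 s, if anything falls off the work surface, if the arm or the gripper's body presses on something with over 40 N, if the wrist force passes 120 N, or if a joint passes its speed limit or range.

### The arm

A 6-joint arm with a two-finger parallel gripper is mounted at the origin on the work surface. World frame = base frame: x ahead of the robot, y to its left, z up, the work surface at z = 0. Lengths are in mm, angles in rad, forces in N, time in s.
With the tool pointing down it reaches from about 300 to 750 mm from the base axis. Payload 8.5 kg.
Tool frame: the origin (TCP) lies on the mounting face of the last link; the fingertips stand 166 mm ahead of it and the grasp point (between the pads) lies 147 mm ahead of it; z points along the fingers, y is the line along which they close (so a half turn about z gives the same grasp; the last joint's range is limited). The gripper opens to 88 mm and grips with 3 to 60 N. Pads are 18 mm wide; open, the fingers measure 123 mm over their backs; the gripper's body (75 mm by 187 mm) begins 45 mm behind the grasp point.
Start: joints at [0.998, 0.381, 1.297, -0, 1.464, -0.215], TCP at [192.609, 515.154, 404.748] pointing down, gripper open.
Joint ranges: [-3.11, 3.11], [-0.89, 2.33], [0.22, 2.48], [-1.42, 4.56], [0.17, 2.85], [-2.88, 2.88]. Speed limits (rad/s): [2.39, 2.39, 3.14, 3.14, 3.14, 3.14].

### API

Orientations are given as a unit quaternion [x, y, z, w].
In Python, from plant import ctrl, optics gives the robot as it stands. The module is installed in compiled form; this text tells all that it offers.
- The arm moves only by the tool apply_moves, never from a script. Its arguments are lists of equal length, an entry for each row: "offset": the shift along the tool's x, y, z in m, a list of three; "turn": the turn about the tool's z in degrees. A call has exactly 8 rows; each row shifts and turns the commanded pose from where the row before left it, along the tool's axes as they then stand; what a row does not reach is not made up. A row lasts 1/8 s, in which the tool goes at most 62.5 mm and 10.7 degrees, less where a joint would pass 70% of its speed; a pose out of reach is approached as far as the arm can. A call is refused whole if a number of a shift passes 0.0625 or a number of a turn 10.7, either way. A call with a gripper value outside its range is refused whole. "jaw" is the finger opening in m, from 0 to 0.0881, set as the call begins (left out, the last holds). The fingers move at their own pace and stop on an object; "grip_force" is the grip in N (left out, the last holds). Time passes only in rows, so rows that do not move let the fingers close, or fill a call up. It gives the time, the measured TCP pose, the force, the opening and the grip force at its end, in the units of the state.
- ctrl.get_obs(): the state, without advancing time (a new reading comes with each control period).
- optics.read_camera(name): name is "scene" or "top" or "wrist"; returns the picture (480x640x3 uint8, blue, green, red); there is no depth.
- optics.calibration(name): a dict with "mtx" (3x3 intrinsics, pixels), "dist" ([k1, k2, p1, p2, k3] as OpenCV has them; the pictures are not rectified), "origin" and "orientation" of the camera in the world; the wrist camera has in their place "mount" (4x4, takes a point from camera to tool coordinates, whose origin is the TCP and whose axes are the flange's). Camera axes: x right, y down, z forward; pixel columns grow to the right and rows downward; lengths in mm; the calibration is good to about 2 mm. A picture is of the moment at which its call begins: read the wrist's pose just before it. calibration takes no time and is no camera call.
- ctrl.close_job(): hands the job in; it is judged then, once.
The state is a dict: "time": time; "joints": joint angles; "joint_vel": joint speeds; "effort": joint torques, N m; "tool_pos": TCP position; "orientation": TCP orientation; "ft_force": force on the tool from outside, world axes, zero at the start; "ft_torque": the same for the moment, N m; "grip_width": finger opening in mm; "gripper_force": force on a finger pad.
Only numpy, scipy, OpenCV 4.12 (cv2) and the standard library are available. Lean on these libraries where they do the work, as an engineer would, in place of code of your own. Each camera call takes 0.05 s, during which the arm holds its last target. There are 200 camera calls.

## Working session

There is one attempt and no reset: what is moved stays moved. The work goes in short steps, Python scripts to look and compute and a tool call to move; the robot and the scene stay as the last step left them, time stands still between calls to the robot, and variables do not carry over. Pictures are saved under pics/ and viewed, at most 10 in all, crops included, and the job is handed in when it is done.

Besides the shell and the picture viewer there is one more tool, called after ">>>" by a JSON object that holds its "method" and its "body", one argument or row to a line. apply_moves: Moves the arm, as the interface text tells. Its arguments: {"type":"object","properties":{"offset":{"type":"array","items":{"type":"array","items":{"type":"number"}}},"turn":{"type":"array","items":{"type":"number"}},"jaw":{"type":"number"},"grip_force":{"type":"number"}},"required":["offset","turn"]}

```bash
mkdir -p pics; python3 - <<'E'
from plant import ctrl, optics
import cv2
o=ctrl.get_obs(); print(o['time'],o['tool_pos'],o['orientation'],o['grip_width'])
for n in ("scene","top","wrist"):
    cv2.imwrite(f"pics/{n}0.png",optics.read_camera(n)); c=optics.calibration(n)
    print(n,{k:(v.tolist() if hasattr(v,'tolist') else v) for k,v in c.items()})
E
```

```text
0.0 [192.60369397 515.13265756 404.15432862] [ 1.77942538e-01  9.84040637e-01 -6.36939434e-04 -2.67322437e-04] 88.20750431600307
scene {'mtx': [[613.1525563195718, 0.0, 331.12640951083716], [0.0, 613.1525563195718, 244.28691470525624], [0.0, 0.0, 1.0]], 'dist': [-0.10520687807624092, 0.0, 0.0, 0.0, 0.0], 'origin': [1094.6327562216472, -525.2139875691806, 1359.7954832340308], 'orientation': [0.893592884731799, 0.36218536050848665, -0.09792473071570364, -0.24642294557182834]}
top {'mtx': [[519.3803118982992, 0.0, 319.3815838917447], [0.0, 519.3803118982992, 244.50783332773932], [0.0, 0.0, 1.0]], 'dist': [-0.02569032938217763, 0.0, 0.0, 0.0, 0.0], 'origin': [419.4496144525244, 24.318396884836428, 1375.5350347044994], 'orientation': [0.7153165533285645, -0.6956922336444135, 0.04926890405195938, -0.04367058133925863]}
wrist {'mtx': [[396.88788895548294, 0.0, 320.483505928832], [0.0, 396.88788895548294, 246.4378734251824], [0.0, 0.0, 1.0]], 'dist': [0.020049280921671415, 0.0, 0.0, 0.0, 0.0], 'mount': [[0.0014560350114296507, -0.9487792671677342, -0.3159363577600736, 82.87124556631993], [0.9999974041238662, 0.0019351754948644007, -0.0012028471772276526, 0.22706975769659632], [0.0017526287607988402, -0.3159337862408195, 0.9487796219375527, 20.07100481690588], [0.0, 0.0, 0.0, 1.0]]}
```

View pics/top0.png

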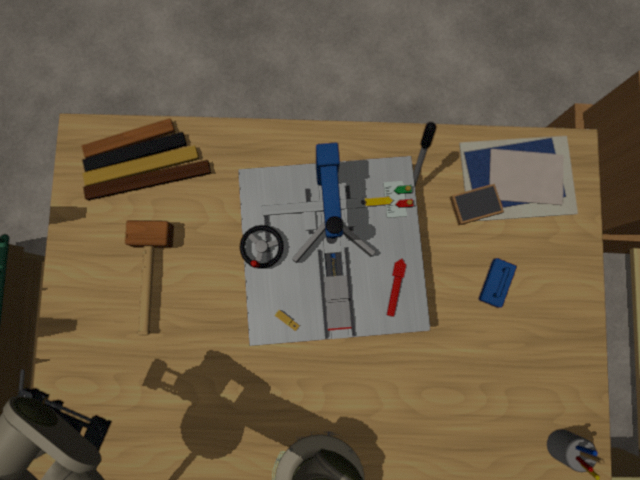

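View pics/scene0.png

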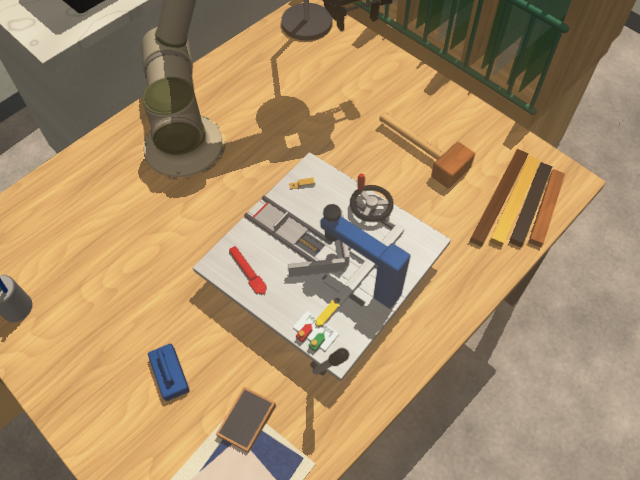

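The top view shows the joiner at px (238–430, 155–345). The wheel is at (262,246), its handle near (254,264), the pointer tip near (392,202), red index (405,203), green (404,189), and the cover tab near the front of the slot. The scene view shows the same layout. I'll enlarge both.

```bash
python3 - <<'E'
import cv2
a=cv2.imread("pics/top0.png")[150:350,230:440]; cv2.imwrite("pics/topc.png",cv2.resize(a,(630,600),interpolation=cv2.INTER_CUBIC))
b=cv2.imread("pics/scene0.png")[150:385,190:460]; cv2.imwrite("pics/scenec.png",cv2.resize(b,None,fx=2.5,fy=2.5,interpolation=cv2.INTER_CUBIC))
E
```

```text
(no output)
```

View pics/topc.png

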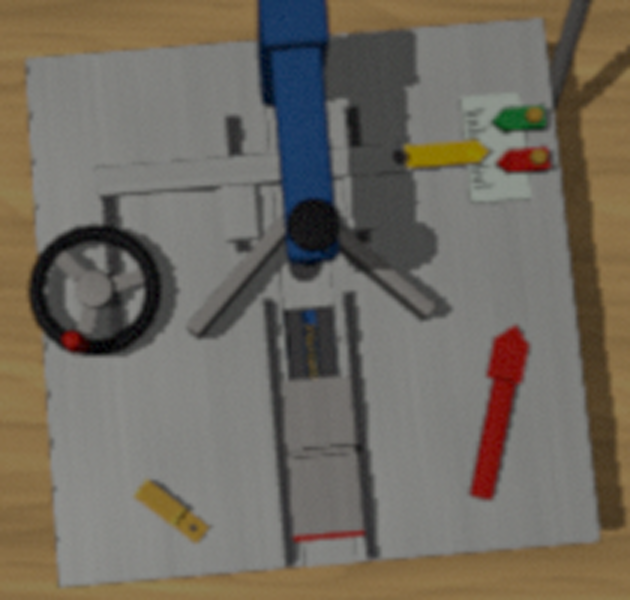

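View pics/scenec.png

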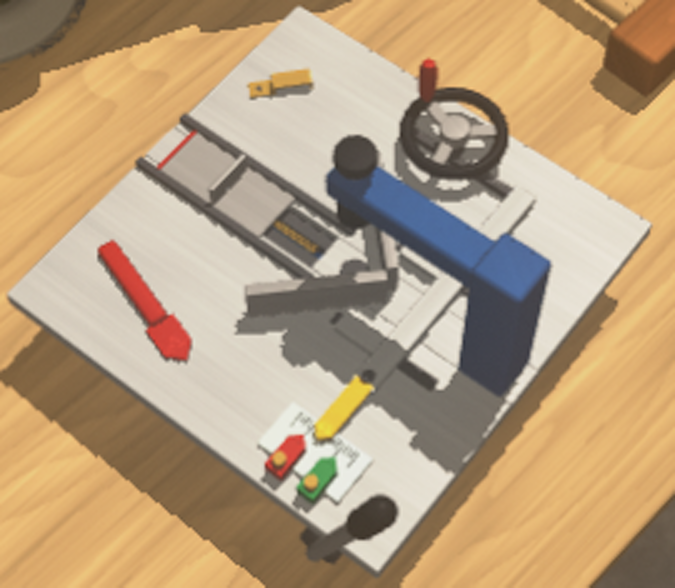

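The crops show the deck corners at crop px (61,585), (598,541), (543,18) and (26,60). The pointer tip is at (491,152), red nib (497,160), green nib (491,120), handle top (72,340) and tab (326,450). The pointer sits slightly behind red. Next I'll fit the joiner pose.

```bash
cat > h.py <<'E'
import numpy as np, cv2
from scipy.spatial.transform import Rotation as R
from scipy.optimize import least_squares
from plant import optics
def cam(n,o=None):
    c=optics.calibration(n); K=np.array(c['mtx']); d=np.array(c['dist'])
    if n=='wrist':
        M=np.array(c['mount']); T=R.from_quat(o['orientation']).as_matrix()
        return K,d,T@M[:3,:3],T@M[:3,3]+o['tool_pos']
    return K,d,R.from_quat(c['orientation']).as_matrix(),np.array(c['origin'])
def proj(C,P):
    K,d,Rm,t=C; Q=(np.atleast_2d(P)-t)@Rm
    return cv2.projectPoints(Q,np.zeros(3),np.zeros(3),K,d)[0][:,0]
def ray(C,px,z):
    K,d,Rm,t=C; u=cv2.undistortPoints(np.array([[px]],float),K,d)[0,0]
    v=Rm@[u[0],u[1],1]; return t+v*(z-t[2])/v[2]
def J(p,P):
    c,s=np.cos(p[2]),np.sin(p[2]); P=np.atleast_2d(np.array(P,float))
    return np.c_[p[0]+c*P[:,0]-s*P[:,1],p[1]+s*P[:,0]+c*P[:,1],P[:,2]]
def Ji(p,w):
    c,s=np.cos(p[2]),np.sin(p[2]); d=np.array(w)[:2]-p[:2]
    return np.array([c*d[0]+s*d[1],-s*d[0]+c*d[1]])
E
python3 - <<'E'
from h import *
T=cam('top');S=cam('scene')
tp=lambda a:(np.array(a,float)+.5)/3-.5+[230,150]
sp=lambda a:(np.array(a,float)+.5)/2.5-.5+[190,150]
cor=[[-215,220,100],[-215,-220,100],[225,-220,100],[225,220,100]]
ct=tp([[61,585],[598,541],[543,18],[26,60]]); cs=sp([[301,8],[10,297],[380,573],[650,227]])
f=lambda p,wt=1,ws=1:np.r_[wt*(proj(T,J(p,cor))-ct).ravel(),ws*(proj(S,J(p,cor))-cs).ravel()]
for w in ((1,0),(0,1),(1,1)):
    r=least_squares(f,[430,0,0],args=w); print(w,r.x,np.round(r.fun,1))
p=r.x
for nm,a,b,z in (('tip',[491,152],[319,437],116),('red',[497,160],[301,436],113),('green',[491,120],[334,459],113),('handle',[72,340],[430,62],187),('tab',[326,450],[228,172],128),('axis',[97,290],[455,127],136)):
    print(nm,Ji(p,ray(T,tp(a),z)),Ji(p,ray(S,sp(b),z)))
np.save('p.npy',p)
E
```

```text
(1, 0) [ 5.75518885e+02 -1.59594758e+01  1.09640185e-01] [-0.8  0.7  0.9  0.1  0.3 -0.2 -0.4 -0.8 -0.  -0.  -0.  -0.  -0.   0.
  0.  -0. ]
(0, 1) [ 5.77292059e+02 -1.51204444e+01  1.11283744e-01] [-0.   0.   0.  -0.  -0.  -0.  -0.  -0.  -0.6 -0.8 -1.4 -0.3 -0.1  1.
  2.1 -0.7]
(1, 1) [ 5.76427926e+02 -1.54882913e+01  1.10555154e-01] [-0.9  0.4  0.8 -0.4 -0.  -0.6 -0.7 -1.1 -0.8 -0.9 -1.8 -0.6 -0.6  0.9
  1.8 -0.7]
tip [ 108.31696469 -161.13322965] [ 110.64541535 -156.38997185]
red [ 101.81002206 -165.92340994] [  96.71129654 -164.38331051]
green [ 135.93228992 -164.43650141] [ 133.06188216 -163.6899252 ]
handle [-26.33685759 186.21293406] [-26.20914321 189.08495192]
tab [-124.5992734    -3.02319873] [-125.58409012    1.4520082 ]
axis [ 17.54402392 169.10959061] [ 18.57178834 173.03067037]
```

>>> {"method": "apply_moves", "body": {
  "offset": [
    [0,0,-0.025],
    [0,0,-0.025],
    [0,0,-0.025],
    [-0.0255,-0.049,0],
    [-0.0255,-0.049,0],
    [-0.0255,-0.049,0],
    [-0.0255,-0.049,0],
    [-0.0255,-0.049,0]
  ],
  "turn": [-9,-9,-8.8,0,0,0,0,0],
  "jaw": 0.05
}}

```text
time: 1.15
tool_pos: [346.8, 284.0, 479.7]
orientation: [-0.055, 0.998, -0.0, -0.0]
ft_force: [0.6, 1.0, -0.1]
grip_width: 49.6
gripper_force: 0.0
```

>>> {"method": "apply_moves", "body": {
  "offset": [
    [-0.0255,-0.049,0],
    [-0.0255,-0.049,0],
    [-0.0255,-0.049,0],
    [-0.0255,-0.049,0],
    [-0.0255,-0.049,0],
    [-0.0255,-0.049,0],
    [-0.0255,-0.049,0],
    [-0.0255,-0.049,0]
  ],
  "turn": [0,0,0,0,0,0,0,0]
}}

```text
time: 2.15
tool_pos: [592.8, -83.3, 479.5]
orientation: [-0.055, 0.998, 0.0, -0.0]
ft_force: [0.8, 1.4, 0.1]
grip_width: 50.0
gripper_force: 0.0
```

>>> {"method": "apply_moves", "body": {
  "offset": [
    [-0.0255,-0.049,0],
    [-0.0255,-0.049,0],
    [0,0,0.02],
    [0,0,0.02],
    [0,0,0.015],
    [0,0,0],
    [0,0,0],
    [0,0,0]
  ],
  "turn": [0,0,0,0,0,0,0,0]
}}

```text
time: 3.15
tool_pos: [653.4, -173.4, 425.6]
orientation: [-0.055, 0.998, -0.0, 0.001]
ft_force: [0.1, -0.0, 0.2]
grip_width: 49.9
gripper_force: 0.0
```

```bash
cat > look.py <<'E'
import sys
from h import *
from plant import ctrl
p=np.load('p.npy'); o=ctrl.get_obs(); im=optics.read_camera('wrist'); n=sys.argv[1]
cv2.imwrite(f'pics/{n}.png',im); np.savez(f'{n}.npz',tool_pos=o['tool_pos'],orientation=o['orientation'])
r=R.from_quat(o['orientation']).as_matrix()
print(o['time'],o['tool_pos'],Ji(p,o['tool_pos']),np.degrees(np.arctan2(r[1,0],r[0,0])),o['ft_force'],o['grip_width'])
C=cam('wrist',o); u=proj(C,J(p,[[108,-160,116],[100,-164,113],[135,-164,113]])); print(u)
c=u[0].astype(int); x0=max(0,min(480,c[0]-80)); y0=max(0,min(360,c[1]-60))
print('crop',x0,y0); cv2.imwrite(f'pics/{n}c.png',cv2.resize(im[y0:y0+120,x0:x0+160],None,fx=5,fy=5,interpolation=cv2.INTER_CUBIC))
E
python3 look.py w1
```

```text
3.15 [ 653.41076383 -173.38055221  425.59674341] [  59.09259165 -165.42185165] -173.69660437756528 [ 0.12549558 -0.01239038  0.15700321] 49.89618883819283
[[327.37760819 288.25665655]
 [322.37175789 277.49313116]
 [322.26998422 316.71410303]]
crop 247 228
```

View pics/w1c.png

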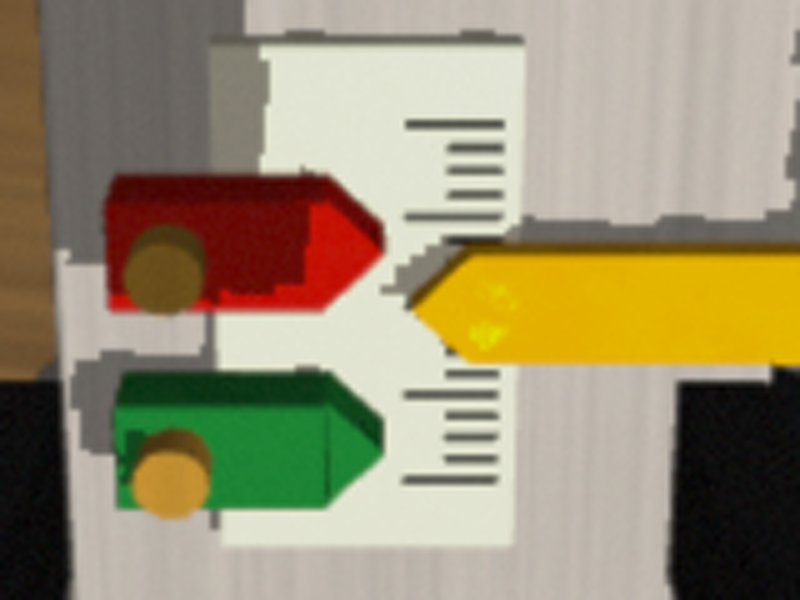

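The crop (×5, offset 247,228) shows the red nib's top tip at (384,254) and its top-face edges at rows 207 and 310. The green tip is at (384,453), and the pointer tip at (411,307) with edges at 255 and 362. The pointer lies between the two indexes, and the red index is the one nearer the front.

```bash
python3 - <<'E'
from h import *
p=np.load('p.npy'); C=cam('wrist',np.load('w1.npz'))
q=lambda a:(np.array(a,float)+.5)/5-.5+[247,228]
for n,a,z in (('redtip',[384,254],120),('red e1',[320,207],120),('red e2',[320,310],120),('redbot',[384,237],106),('green',[384,453],120),('g1',[320,405],120),('g2',[320,507],120),('ptr',[411,307],116),('p1',[600,255],116),('p2',[600,362],116),('scaleF',[370,45],102),('scaleB',[370,545],102),('tick1',[450,124],102),('tick4',[450,480],102)):
    print(n,Ji(p,ray(C,q(a),z)))
for h in ([20,172,136],):
    print('axis w',J(p,[h]))
E
```

```text
redtip [  97.80444712 -163.21879415]
red e1 [  89.95773097 -173.13469857]
red e2 [ 107.36175109 -173.25446856]
redbot [ 100.75873853 -163.14609579]
green [ 132.5419006  -163.10747474]
g1 [ 123.96624262 -173.36798178]
g2 [ 142.40985219 -173.49324957]
ptr [ 108.64448295 -158.86237777]
p1 [  99.60217175 -129.09073239]
p2 [ 118.23694803 -128.3979633 ]
scaleF [  69.27904603 -165.46779097]
scaleB [ 160.34162413 -165.37598163]
tick1 [  82.63450985 -152.49708158]
tick4 [ 147.56706657 -151.61424402]
axis w [[577.3290518  157.66825051 136.        ]]
```

>>> {"method": "apply_moves", "body": {
  "offset": [
    [0,0,-0.055],
    [0.012,0.05,0],
    [0.012,0.05,0],
    [0.012,0.05,0],
    [0.012,0.05,0],
    [0.012,0.05,0],
    [0.012,0.05,0],
    [0.012,0.052,0]
  ],
  "turn": [0,0,0,0,0,0,0,0],
  "jaw": 0.08
}}

```text
time: 4.2
tool_pos: [530.4, 168.6, 480.3]
orientation: [-0.055, 0.998, 0.0, 0.001]
ft_force: [0.3, 0.4, 0.1]
grip_width: 80.1
gripper_force: 0.0
```

>>> {"method": "apply_moves", "body": {
  "offset": [
    [0,0,0.04],
    [0,0,0.04],
    [0,0,0],
    [0,0,0],
    [0,0,0],
    [0,0,0],
    [0,0,0],
    [0,0,0]
  ],
  "turn": [0,0,0,0,0,0,0,0]
}}

```text
time: 5.2
tool_pos: [531.3, 167.2, 399.9]
orientation: [-0.055, 0.998, -0.0, 0.0]
ft_force: [0.2, 0.1, -0.2]
grip_width: 80.3
gripper_force: 0.0
```

```bash
python3 look.py w2; python3 - <<'E'
from h import *
p=np.load('p.npy');C=cam('wrist',np.load('w2.npz'))
print(proj(C,J(p,[[-24.6,186.9,187],[20,172,136]])))
E
```

```text
5.2 [531.34470615 167.18264151 399.89634263] [-24.65388772 186.52976229] -173.70483111211811 [ 0.23644099  0.10574572 -0.21035584] 80.25637429326004
[[-122.77727215  400.74330234]
 [-127.45610342  389.68920843]
 [-112.43767146  425.86594554]]
crop 0 340
[[320.6724332  280.08891648]
 [298.92103163 310.70465958]]
```

View pics/w2.png

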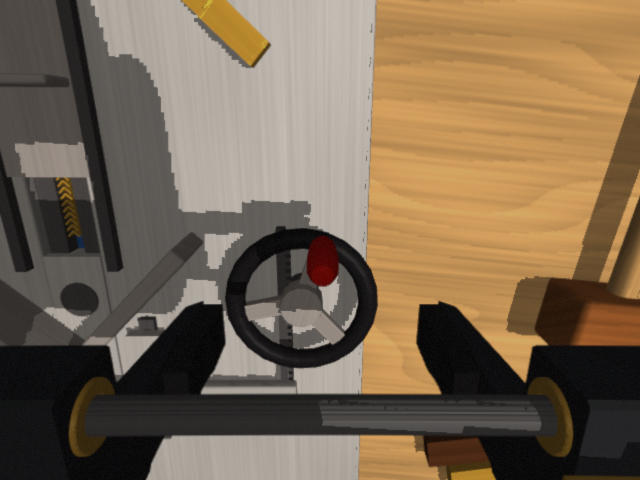

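The wrist view shows the handle top at about (323,271), the hub at (301,302), and the rim spanning columns 226–377 and rows 229–367. No fingers are in the way.

```bash
python3 - <<'E'
from h import *
p=np.load('p.npy');C=cam('wrist',np.load('w2.npz'))
for a,z in (([323,271],187),([301,302],136),([301.5,229],128),([301.5,367],128),([226,300],128),([377,300],128)): print(Ji(p,ray(C,a,z)))
E
```

```text
[-29.75115431 188.11168175]
[ 13.42537477 173.51643672]
[-35.76117674 174.17771379]
[ 70.63579999 172.68059671]
[ 15.88426217 120.66479459]
[ 15.74074075 226.24318833]
```

>>> {"method": "apply_moves", "body": {
  "offset": [
    [0.0015,0.0015,0.024],
    [0,0,0.03],
    [0,0,0.025],
    [0,0,0.015],
    [0,0,0],
    [0,0,0],
    [0,0,0],
    [0,0,0]
  ],
  "turn": [0,0,0,0,0,0,0,0],
  "jaw": 0.06
}}

```text
time: 6.25
tool_pos: [529.7, 168.6, 306.3]
orientation: [-0.055, 0.998, 0.0, 0.0]
ft_force: [-0.9, -1.0, -0.7]
grip_width: 60.2
gripper_force: 0.0
```

>>> {"method": "apply_moves", "body": {
  "offset": [
    [0,0,0],
    [0,0,0],
    [0,0,0],
    [0,0,0],
    [0,0,0],
    [0,0,0],
    [0,0,0],
    [0,0,0]
  ],
  "turn": [0,0,0,0,0,0,0,0],
  "jaw": 0.0,
  "grip_force": 12
}}

```text
time: 7.25
tool_pos: [529.7, 168.5, 305.7]
orientation: [-0.055, 0.998, -0.0, 0.0]
ft_force: [0.9, -0.9, -0.5]
grip_width: 17.0
gripper_force: 12.0
```

>>> {"method": "apply_moves", "body": {
  "offset": [
    [-0.0019,0.0046,0],
    [-0.0019,0.0046,0],
    [-0.0019,0.0046,0],
    [-0.0019,0.0046,0],
    [-0.0019,0.0046,0],
    [-0.0019,0.0046,0],
    [-0.0019,0.0046,0],
    [-0.0019,0.0046,0]
  ],
  "turn": [6.1,6.1,6.1,6.1,6.1,6.1,6.1,6.1]
}}

```text
time: 8.25
tool_pos: [553.0, 199.6, 305.8]
orientation: [0.364, 0.931, -0.0, -0.001]
ft_force: [-1.6, 1.1, 1.3]
grip_width: 17.2
gripper_force: 12.0
```

```bash
python3 - <<'E'
from h import *
from plant import ctrl
im=optics.read_camera('top'); o=ctrl.get_obs(); p=np.load('p.npy')
print(o['time'],Ji(p,o['tool_pos']),o['ft_force'],o['grip_width'])
cv2.imwrite('pics/top2.png',cv2.resize(im[175:225,345:425],None,fx=8,fy=8,interpolation=cv2.INTER_CUBIC))
E
```

```text
8.3 [  0.806834   216.47696784] [0.02885323 3.00081503 2.10801682] 17.70044518080444
```

View pics/top2.png

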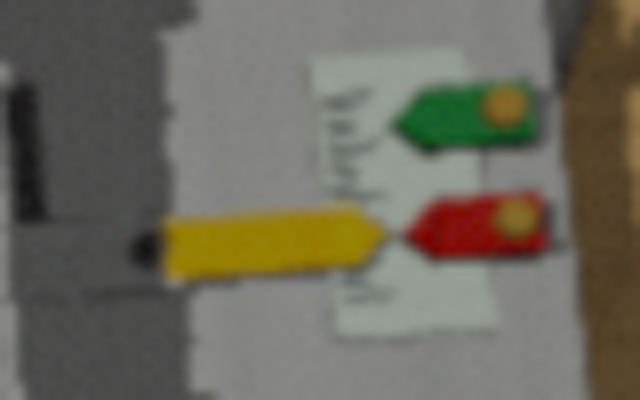

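The top view shows the pointer tip (388,236) level with the red nib (408,236), within a pixel. I'll release the handle and check closely with the wrist camera, its tilt plane turned along y so that height causes no error in x.

>>> {"method": "apply_moves", "body": {
  "offset": [
    [0,0,0],
    [0,0,0],
    [0,0,0],
    [0,0,0],
    [0,0,-0.03],
    [0,0,-0.045],
    [0,0,-0.05],
    [0,0,-0.05]
  ],
  "turn": [0,0,0,0,0,0,0,0],
  "jaw": 0.05
}}

```text
time: 9.3
tool_pos: [552.9, 199.1, 482.4]
orientation: [0.362, 0.932, -0.0, 0.0]
ft_force: [-0.3, -0.9, 0.2]
grip_width: 49.9
gripper_force: 0.0
```

>>> {"method": "apply_moves", "body": {
  "offset": [
    [0,0,0],
    [0,0,0],
    [0,0,0],
    [0,0,0],
    [-0.048,0.0125,0],
    [-0.048,0.0125,0],
    [-0.048,0.0125,0],
    [-0.048,0.0125,0]
  ],
  "turn": [10.3,10.3,10.3,10.3,0,0,0,0]
}}

```text
time: 10.3
tool_pos: [624.3, 12.3, 480.8]
orientation: [0.667, 0.745, 0.0, 0.0]
ft_force: [0.5, 1.3, -0.6]
grip_width: 50.0
gripper_force: 0.0
```

>>> {"method": "apply_moves", "body": {
  "offset": [
    [-0.048,0.0125,0],
    [-0.048,0.0125,0],
    [-0.048,0.0125,0],
    [-0.045,0.0105,0],
    [0,0,0.028],
    [0,0,0.028],
    [0,0,0],
    [0,0,0]
  ],
  "turn": [0,0,0,0,0,0,0,0]
}}

```text
time: 11.3
tool_pos: [692.4, -168.6, 426.3]
orientation: [0.667, 0.745, 0.0, 0.001]
ft_force: [-0.0, 0.4, 1.2]
grip_width: 50.0
gripper_force: 0.0
```

```bash
python3 look.py w3
```

```text
11.3 [ 692.38538098 -168.62610851  426.29496249] [  98.35382696 -164.99650653] 96.31464037889766 [-0.04683031  0.43688454  1.18106586] 49.99861516108712
[[333.1695337  221.74829243]
 [322.538306   225.78205387]
 [368.25452049 225.80900511]]
crop 253 161
```

View pics/w3c.png

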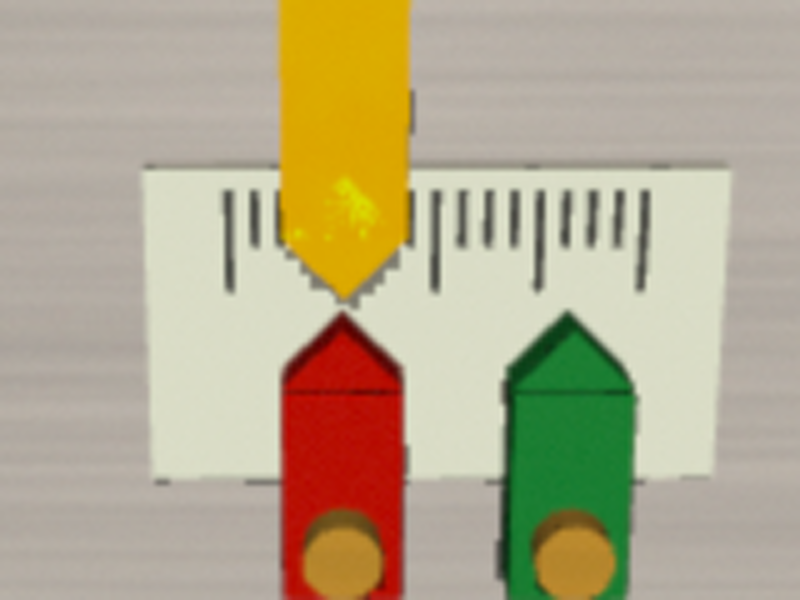

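The close-up shows the pointer centreline at column 344.5 and the red nib at 343, at about 6.5 px/mm. That puts the error near 0.25 mm, so the pointer is aligned with red. Next is the cover.

>>> {"method": "apply_moves", "body": {
  "offset": [
    [0,0,-0.027],
    [0,0,-0.027],
    [0,0,0],
    [0,0,0],
    [0,0,0],
    [0,0,0],
    [0,0,0],
    [0,0,0]
  ],
  "turn": [-10,-10,-10,-10,-10,-10,-10,-10],
  "jaw": 0.0
}}

```text
time: 12.35
tool_pos: [692.2, -168.5, 480.3]
orientation: [0.029, 1.0, -0.0, 0.001]
ft_force: [0.4, -0.2, -0.2]
grip_width: 0.6
gripper_force: 0.0
```

>>> {"method": "apply_moves", "body": {
  "offset": [
    [0,0,0],
    [0.0376,0.0236,0],
    [0.0376,0.0236,0],
    [0.0376,0.0236,0],
    [0.0376,0.0236,0],
    [0.0376,0.0236,0],
    [0.0376,0.0236,0],
    [0.0376,0.0236,0]
  ],
  "turn": [-10,0,0,0,0,0,0,0]
}}

```text
time: 13.35
tool_pos: [411.1, -32.6, 480.1]
orientation: [-0.055, 0.998, -0.001, 0.001]
ft_force: [0.7, 0.0, 0.5]
grip_width: 0.1
gripper_force: 0.0
```

>>> {"method": "apply_moves", "body": {
  "offset": [
    [0,0,0.045],
    [0,0,0.045],
    [0,0,0.03],
    [0,0,0],
    [0,0,0],
    [0,0,0],
    [0,0,0],
    [0,0,0]
  ],
  "turn": [0,0,0,0,0,0,0,0]
}}

```text
time: 14.35
tool_pos: [412.7, -33.4, 359.1]
orientation: [-0.055, 0.998, -0.0, 0.0]
ft_force: [0.3, -0.2, 0.7]
grip_width: 0.8
gripper_force: 0.0
```

```bash
python3 look.py w4
```

```text
14.35 [412.6692166  -33.41824866 359.07321433] [-164.73717622    0.24701686] -173.69989620515622 [ 0.25171335 -0.15559023  0.74734015] 0.7812157292135723
[[120.07212446 579.10470501]
 [115.43558456 567.91625191]
 [121.74490495 598.0524842 ]]
crop 40 360
```

View pics/w4.png

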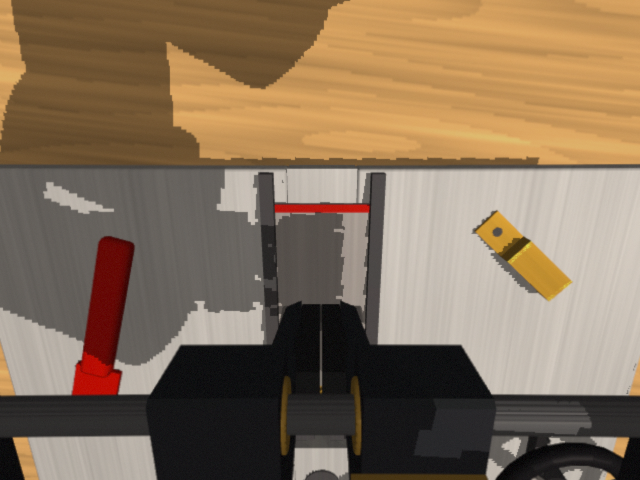

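The wrist view shows the closed fingers centred on the cover (gibs at columns 265 and 377), with the tab hidden behind them. The clip and glazing tool are clear of the fingers. Descending in front of the tab, then pushing.

>>> {"method": "apply_moves", "body": {
  "offset": [
    [0,0,0.03],
    [0,0,0.03],
    [0,0,0.015],
    [0,0,0.004],
    [0,0,0],
    [-0.005,0,0],
    [-0.005,0,0],
    [0,0,0]
  ],
  "turn": [0,0,0,0,0,0,0,0]
}}

```text
time: 15.4
tool_pos: [423.0, -32.3, 280.0]
orientation: [-0.055, 0.998, -0.0, 0.0]
ft_force: [-0.3, 0.0, 0.1]
grip_width: 0.2
gripper_force: 0.0
```

>>> {"method": "apply_moves", "body": {
  "offset": [
    [-0.005,0,0],
    [-0.005,0,0],
    [-0.005,0,0],
    [-0.005,0,0],
    [-0.005,0,0],
    [-0.005,0,0],
    [-0.005,0,0],
    [-0.005,0,0]
  ],
  "turn": [0,0,0,0,0,0,0,0]
}}

```text
time: 16.4
tool_pos: [462.7, -27.9, 279.7]
orientation: [-0.055, 0.998, 0.0, -0.0]
ft_force: [-2.5, -2.0, 1.0]
grip_width: 0.3
gripper_force: 1.3
```

>>> {"method": "apply_moves", "body": {
  "offset": [
    [-0.005,0,0],
    [-0.005,0,0],
    [-0.005,0,0],
    [-0.005,0,0],
    [-0.005,0,0],
    [-0.005,0,0],
    [-0.003,0,0],
    [-0.002,0,0]
  ],
  "turn": [0,0,0,0,0,0,0,0]
}}

```text
time: 17.4
tool_pos: [497.3, -24.0, 279.7]
orientation: [-0.055, 0.998, 0.0, -0.0]
ft_force: [-3.7, -0.6, 2.1]
grip_width: 0.0
gripper_force: 1.3
```

>>> {"method": "apply_moves", "body": {
  "offset": [
    [-0.001,0,0],
    [-0.0005,0,0],
    [-0.001,0,0],
    [-0.0005,0,0],
    [-0.001,0,0],
    [-0.0005,0,0],
    [-0.0005,0,0],
    [0,0,0]
  ],
  "turn": [0,0,0,0,0,0,0,0]
}}

```text
time: 18.4
tool_pos: [502.1, -23.5, 279.7]
orientation: [-0.055, 0.998, 0.0, -0.0]
ft_force: [-3.0, 0.3, 0.5]
grip_width: 0.4
gripper_force: 1.3
```

>>> {"method": "apply_moves", "body": {
  "offset": [
    [-0.0005,0,0],
    [-0.0005,0,0],
    [-0.0005,0,0],
    [-0.0005,0,0],
    [-0.0005,0,0],
    [-0.0005,0,0],
    [0,0,0],
    [0,0,0]
  ],
  "turn": [0,0,0,0,0,0,0,0]
}}

```text
time: 19.4
tool_pos: [503.4, -23.4, 279.7]
orientation: [-0.055, 0.998, -0.0, -0.004]
ft_force: [-17.5, -4.9, 10.1]
grip_width: 0.8
gripper_force: 9.1
```

The force jumped to 17 N, so the cover is at its stop. Backing off, lifting clear and checking.

>>> {"method": "apply_moves", "body": {
  "offset": [
    [0.003,0,0],
    [0.01,0,0],
    [0.02,0,0],
    [0.02,0,-0.01],
    [0.02,0,-0.04],
    [0.03,0,-0.05],
    [0.04,0,-0.05],
    [0.04,0,-0.04]
  ],
  "turn": [0,0,0,0,0,0,0,0]
}}

```text
time: 20.4
tool_pos: [322.6, -42.9, 470.3]
orientation: [-0.055, 0.998, -0.001, 0.001]
ft_force: [1.0, -1.2, -0.0]
grip_width: 0.5
gripper_force: 0.0
```

>>> {"method": "apply_moves", "body": {
  "offset": [
    [0.04,0,-0.02],
    [0,0,0],
    [0,0,0],
    [0,0,0],
    [0,0,0],
    [0,0,0],
    [0,0,0],
    [0,0,0]
  ],
  "turn": [0,0,0,0,0,0,0,0]
}}

```text
time: 21.4
tool_pos: [284.5, -47.6, 488.5]
orientation: [-0.055, 0.998, 0.0, -0.0]
ft_force: [-0.1, -0.2, -0.1]
grip_width: 0.3
gripper_force: 0.0
```

```bash
python3 - <<'E'
from h import *
from plant import ctrl
o=ctrl.get_obs(); print(o['time'],o['tool_pos'],o['ft_force'])
t=optics.read_camera('top')[150:350,230:440]; s=optics.read_camera('scene')[150:385,190:460]
cv2.imwrite('pics/fin.png',np.hstack([cv2.resize(t,(410,390),interpolation=cv2.INTER_CUBIC),cv2.resize(s,(390,390),interpolation=cv2.INTER_CUBIC)]))
cv2.imwrite('pics/sc2.png',cv2.resize(s,None,fx=2.5,fy=2.5,interpolation=cv2.INTER_CUBIC))
p=np.load('p.npy');S=cam('scene');print((proj(S,J(p,[[-60,0,128]]))-[190,150]+.5)*2.5-.5)
E
```

```text
21.4 [284.45865644 -47.58506433 488.52813813] [-0.05449098 -0.18496787 -0.087625  ]
[[280.02744564 208.6564849 ]]
```

View pics/sc2.png

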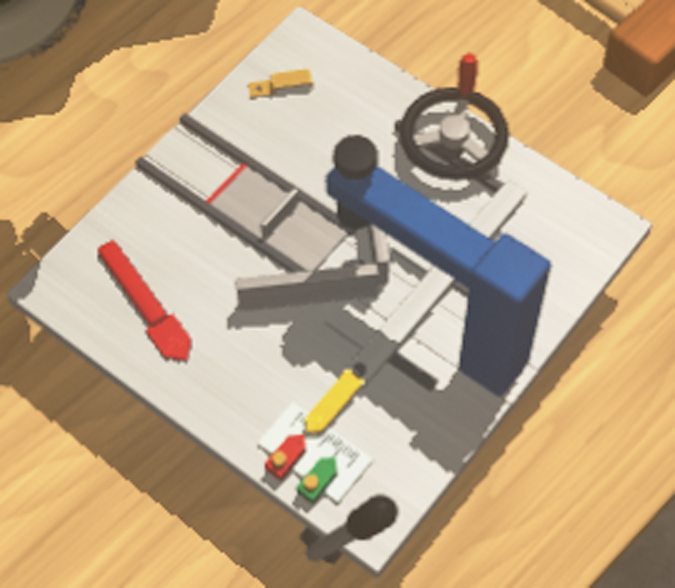

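The tab is at (280,210), against (280,209) predicted for fully shut. The magazine is covered, the pointer is at red, and the clip and glazing tool haven't moved.

```bash
python3 -c "
from plant import ctrl
print(ctrl.close_job())"
```

```text
the job is handed in; nothing more can be done
None
```

The job is handed in at about 21 s: the handwheel brought the pointer to within about 0.3 mm of the red index, the cover was then pushed shut against its stop, and the loose items weren't touched.

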